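Load the bush-tacking jig

TASK

Get the welding jig ready for tacking. First lift the pot of contact tips by its handle off the low stand in front of the jig and set it down upright, wholly on the round rubber pad; then, with the picket gate open, slide every flanged bush on the table fully home into a slot of the jig, flange under the slotted plate, slim bushes in the narrow slots and stout ones in the wide slots, one to a slot. Finally slide the gate fully shut and let go, leaving the red welding square and the wooden-handled brush behind the jig where they lie.

Things in the scene. Friction and masses are not known exactly. Their poses are not given: they have to be found in the camera images.
- jig: Fixed jig, 290 wide (y) x 150 mm deep (x). Origin at table height. Jig x points into the slots, away from the robot (turned up to 0.2 rad), z up. Blue base plate, x = -75 to 75 mm, top (the shelf) 16 mm above the table; over it from x = -14 mm back a 6 mm aluminium plate, 29 to 35 mm high: the flange gap is 13 mm high, closed behind x = 48 mm and beyond y = +-139 mm. Four slots open at x = -14 mm.
- slot1 (a point): Narrow square-ended slot, 25 mm wide, for a slim bush, centred on jig y = -105 mm, running from its mouth at jig x = -14 mm to its end at x = 20 mm. The point is on the shelf (16 mm above the table) where the centre of the flange's underside is when the bush is fully home, touching the slot's end: jig x = 10 mm. Axes as the jig's.
- slot2 (a point): Wide square-ended slot, 33 mm wide, for a stout bush, centred on jig y = -35 mm, running from its mouth at jig x = -14 mm to its end at x = 28 mm. The point is on the shelf (16 mm above the table) where the centre of the flange's underside is when the bush is fully home, touching the slot's end: jig x = 14 mm. Axes as the jig's.
- slot3 (a point): Narrow square-ended slot, 25 mm wide, for a slim bush, centred on jig y = 35 mm, running from its mouth at jig x = -14 mm to its end at x = 20 mm. The point is on the shelf (16 mm above the table) where the centre of the flange's underside is when the bush is fully home, touching the slot's end: jig x = 10 mm. Axes as the jig's.
- slot4 (a point): Wide square-ended slot, 33 mm wide, for a stout bush, centred on jig y = 105 mm, running from its mouth at jig x = -14 mm to its end at x = 28 mm. The point is on the shelf (16 mm above the table) where the centre of the flange's underside is when the bush is fully home, touching the slot's end: jig x = 14 mm. Axes as the jig's.
- gate (a joint): Picket gate sliding along jig y in front of the slots, in m: 0 = shut (a picket in the middle of each mouth stops the flange), 0.035 = fully open (end stop; pickets midway between slots). Pickets 10 mm wide (y), at jig x = -24 to -18 mm, tops 34 mm above the table, rising from a groove across the shelf. Stays where left; about 2 N moves it. Starts shut or partly open.
- gate_pin (a point): The gate's handle: an upright steel pin 16 mm in diameter, from 11 to 65 mm above the table, at the gate's +y end, 180 mm from the jig's centre when shut and 215 mm when open (jig x = -21 mm). The point is on its axis 45 mm above the table. Push or pinch it along jig y; +y opens.
- stand: Fixed low round steel stand, 80 mm diameter, top 14 mm above the table, in front of the jig; the pot starts on it. Origin at table height on its axis. It stays where it is: bushes can be carried over it.
- pot_handle (a point): Open steel pot holding copper contact tips, 72 mm diameter, rim 65 mm above its underside, 0.25 to 0.5 kg, with a rigid strap handle arching over it. The point is the centre of the handle's crossbar, 108 mm above the pot's underside; the bar runs along y (71 mm clear between uprights), 12 mm wide (x), 10 mm high, 38 mm clear above the rim. z up.
- pot_base (a point): The centre of the pot's underside; z up the pot's axis.
- pad_top (a point): Centre of the upper face of the round black rubber pad fixed on the table, 110 mm diameter, 4 mm thick; on the left or the right of the jig.
- slim1_mid (a point): Flanged bush, plain steel, the slim kind: barrel 20 mm diameter, round flange at the foot 46 mm diameter and 8 mm thick, 70 mm tall overall, about 0.20 kg. Starts standing upright on its flange on the table. The point is on its axis half-way up (35 mm above the flange's underside); z runs up the axis. None if absent in this run.
- slim2_mid (a point): Flanged bush, plain steel, the slim kind: barrel 20 mm diameter, round flange at the foot 46 mm diameter and 8 mm thick, 70 mm tall overall, about 0.20 kg. Starts standing upright on its flange on the table. The point is on its axis half-way up (35 mm above the flange's underside); z runs up the axis. None if absent in this run.
- stout1_mid (a point): Flanged bush, plain steel, the stout kind: barrel 28 mm diameter, round flange at the foot 54 mm diameter and 8 mm thick, 70 mm tall overall, about 0.33 kg. Starts standing upright on its flange on the table. The point is on its axis half-way up (35 mm above the flange's underside); z runs up the axis. None if absent in this run.
- stout2_mid (a point): Flanged bush, plain steel, the stout kind: barrel 28 mm diameter, round flange at the foot 54 mm diameter and 8 mm thick, 70 mm tall overall, about 0.33 kg. Starts standing upright on its flange on the table. The point is on its axis half-way up (35 mm above the flange's underside); z runs up the axis. None if absent in this run.
- square: Red L-shaped magnetic welding square lying behind the jig (110 x 100 mm, 16 mm thick), not to be disturbed. Origin under its long leg.
- wirebrush: Brush with a wooden handle lying behind the jig, not to be disturbed.
Things that resemble listed ones, but are neither listed nor needed, are in the scene too. What is shaped like the part that bears slim1_mid but pink or yellow is not meant.

How it is judged:
By the outcome, as a careful person would: the job done as asked, in the order asked, and still so for the second after the job is handed in, with the robot touching nothing.
Of slim1, slim2, stout1, stout2 only 3 to 4 are there at a start; the rules pass over those that are not, and their reading is None.
At some moment in a run one of slim1, slim2, stout1, stout2 may be knocked a few centimetres aside while the robot is not near it.
Once in a run the grip may slacken for a moment while it holds something.
It also fails if it takes over 210 s, if anything falls off the work surface, if the arm or the gripper's body presses on something with over 40 N, if the wrist force passes 120 N, or if a joint passes its speed limit or range.

ROBOT

A 6-joint arm with a two-finger parallel gripper is mounted at the origin on the work surface. World frame = base frame: x ahead of the robot, y to its left, z up, the work surface at z = 0. Lengths are in mm, angles in degrees, forces in N, time in s.
With the tool pointing down it reaches from about 275 to 850 mm from the base axis. Payload 19 kg.
Tool frame: the origin (TCP) lies at the very end of the fingers, on their centre line; the grasp point (between the pads) lies grip_point_offset behind it (grip_point_offset is the distance from the TCP to the grasp point, in mm); z points along the fingers, y is the line along which they close (so a half turn about z gives the same grasp; the last joint's range is limited). The gripper opens to 85 mm and grips with 20 to 120 N. Pads are 22 mm wide; open, the fingers measure 114 mm over their backs; the gripper's body (76 mm by 85 mm) begins 54 mm behind the grasp point. The pads swing forward as they close: fully open they stand 13 mm farther back than shut.
Start: joints at [57.009, 8.623, 82.357, -0, 89.026, -7.678], TCP at [245.851, 519.757, 231.267] pointing down, gripper open.
Joint ranges: [-160.23, 160.23], [-39.13, 120.54], [6.94, 153.29], [-79.49, 259.48], [9.18, 160.14], [-161.06, 161.06]. Speed limits (degrees/s): [108.29, 108.29, 127.2, 172.46, 172.46, 172.46].

INTERFACE

Orientations are given as a 3x3 rotation matrix whose columns are the frame's x, y, z axes.
In Python, from workcell import read_state, get_image, job_done, grip_point_offset gives the robot as it stands. The module is installed in compiled form; this text tells all that it offers.
- The arm moves only by the shell command python3 -m jog 'ROWS' [FORCE]. ROWS is JSON, one flat list of numbers, 7 for each row, row after row: the shift along the tool's x, y, z as a fraction of full scale, then the turn, a rotation vector about the tool's x, y, z as a fraction of full scale, then the opening, from -1 (shut) to 1 (fully open). In form: [x, y, z, ax, ay, az, hand, x, y, z, ax, ay, az, hand, ...]. A call has 1 to 5 rows; each row shifts and turns the commanded pose from where the row before left it, along the tool's axes as they then stand; what a row does not reach is not made up. Full scale, the value 1, is 30 mm for a shift and 4 degrees for a turn. A row lasts 1/10 s, in which the tool goes at most 50 mm and 8.59 degrees, less where a joint would pass 70% of its speed; a pose out of reach is approached as far as the arm can. A call with a number of a shift or a turn outside -1 to 1 is refused whole. A call with a gripper value outside its range is refused whole. The fingers move at their own pace and stop on an object; FORCE is the grip in N (left out, the last holds). Time passes only in rows, so rows that do not move let the fingers close. It gives the time, the measured TCP pose, the force, the opening and the grip force at its end, in the units of the state.
- read_state(): the state, without advancing time (a new reading comes with each control period).
- get_image(name): name is "side" or "top" or "wrist"; returns a dict with "img" (420x560x3 uint8, blue, green, red), "z_map" (420x560 float32, mm along the optical axis (not along the pixel's ray), 0 where there is no reading), "fx", "fy", "cx", "cy" (pixels), "k1" (the pictures are not rectified: a ray, as slopes to the right and down, at radius r is drawn at 1 + k1 r^2 times it, then the intrinsics apply), "pose" (4x4, takes a point from camera to world coordinates). Camera axes: x right, y down, z forward; pixel columns grow to the right and rows downward; lengths in mm; the calibration is good to about 2 mm. A picture is of the moment at which its call begins.
- job_done(): hands the job in; it is judged then, once.
The state is a dict: "t": time; "joints": joint angles; "joint_vel": joint speeds; "effort": joint torques, N m; "ee_pos": TCP position; "tcp_rot": TCP orientation; "ft_force": force on the tool from outside, world axes, zero at the start; "ft_torque": the same for the moment, N m; "opening": opening from 0.0 (shut) to 1.0 (fully open); "gripper_force": force on a finger pad.
Only numpy, scipy, OpenCV 4.12 (cv2) and the standard library are available. Lean on these libraries where they do the work, as an engineer would, in place of code of your own. Each camera call takes 0.05 s, during which the arm holds its last target. There are 200 camera calls.

## Working session

There is one attempt and no reset: what is moved stays moved. The work goes in short steps, Python scripts to look and compute and a shell command to move; the robot and the scene stay as the last step left them, time stands still between calls to the robot, and variables do not carry over. Pictures are saved under pics/ and viewed, at most 14 in all, crops included, and the job is handed in when it is done.

```bash
mkdir -p pics; ls
cat > h.py <<'E'
import numpy as np, cv2, sys
from workcell import read_state, get_image, job_done, grip_point_offset
def cam(n):
    c=get_image(n); return c
def rays(c,uv):
    uv=np.atleast_2d(np.array(uv,float)); 
    d=np.stack([(uv[:,0]-c['cx'])/c['fx'],(uv[:,1]-c['cy'])/c['fy']],1)
    s=d.copy()
    for _ in range(20): s=d/(1+c['k1']*(s**2).sum(1,keepdims=True))
    return np.c_[s,np.ones(len(s))]
def plane(c,uv,z):
    P=np.array(c['pose']); r=rays(c,uv)@P[:3,:3].T; o=P[:3,3]
    return o+r*((z-o[2])/r[:,2:3])
def cloud(c):
    P=np.array(c['pose']); h,w=c['z_map'].shape
    u,v=np.meshgrid(np.arange(w),np.arange(h)); r=rays(c,np.c_[u.ravel(),v.ravel()])
    X=(r*c['z_map'].reshape(-1,1))@P[:3,:3].T+P[:3,3]
    X[c['z_map'].ravel()==0]=np.nan
    return X.reshape(h,w,3)
E
python3 - <<'E'
from h import *
s=read_state(); print(s, grip_point_offset)
for n in ('top','side','wrist'):
    c=cam(n); cv2.imwrite(f'pics/{n}0.png',c['img']); print(n,c['fx'],c['cx'],c['cy'],c['k1'],np.round(c['pose'],3).tolist())
E
```

```text
pics
{'t': 0.0, 'joints': array([ 5.70074405e+01,  8.65079552e+00,  8.23917645e+01, -2.37235355e-04,
        8.90246287e+01, -7.67762906e+00]), 'joint_vel': array([ 0.06885807,  0.0499041 , -0.02384219, -0.0132312 , -0.14414321,
       -0.01477505]), 'effort': array([-3.75436663e-03, -7.13063979e+01, -5.70833051e+01, -7.11342054e-04,
        9.60528821e-03,  3.45789761e-05]), 'ee_pos': array([245.75879362, 519.57954624, 230.68777741]), 'tcp_rot': array([[-9.03971139e-01,  4.27593004e-01, -6.35078098e-04],
       [ 4.27593448e-01,  9.03970614e-01, -9.85815370e-04],
       [ 1.52564183e-04, -1.16270388e-03, -9.99999312e-01]]), 'ft_force': array([-1.1221909 , -0.34614629,  0.19178358]), 'ft_torque': array([-0.04241635, -0.03350038,  0.00875809]), 'gripper_force': 0.0, 'opening': 1.0021403343814066} 18.700000000000003
top 399.77266371738153 283.2792558774855 212.55701574377898 0.004350088976258965 [[-0.031, -0.995, 0.094, 482.032], [-0.999, 0.034, 0.034, -8.085], [-0.037, -0.093, -0.995, 969.304], [0.0, 0.0, 0.0, 1.0]]
side 443.58163026385495 272.20568880343006 206.44045260646837 0.027751190025003553 [[0.903, -0.265, 0.337, 197.645], [-0.429, -0.528, 0.733, -770.587], [-0.017, -0.807, -0.59, 728.951], [0.0, 0.0, 0.0, 1.0]]
wrist 292.73721849092465 279.62276508376715 207.5724821124459 -0.0355997702235779 [[0.428, 0.865, 0.262, 179.656], [0.904, -0.409, -0.124, 550.565], [-0.001, 0.29, -0.957, 373.745], [0.0, 0.0, 0.0, 1.0]]
```

View pics/top0.png

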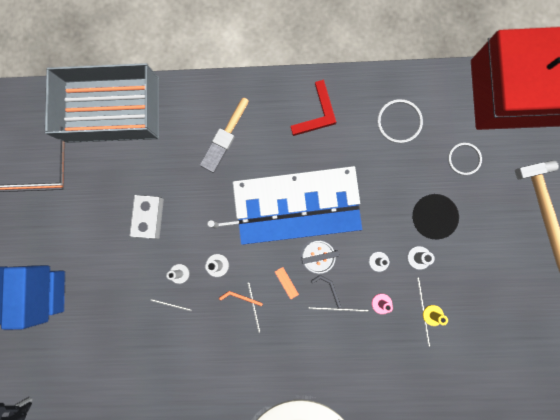

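View pics/side0.png

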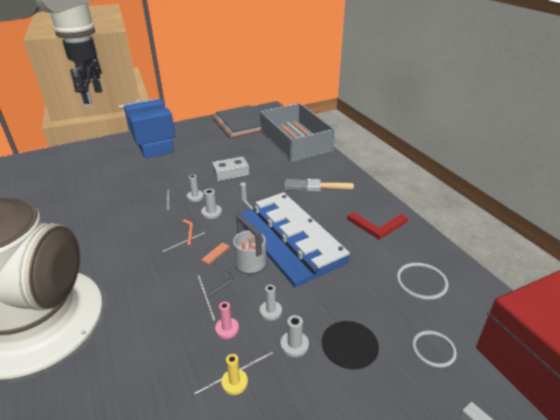

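The top view shows the jig at about (300,205), the gate pin at (211,224) to its left, the pot at (319,257) and the pad at (436,217). The grey bushes stand at (178,273), (217,265), (379,261) and (421,257). The pink (383,303) and yellow (435,316) ones are decoys. The side view agrees.

```bash
cat > meas.py <<'E'
from h import *
from scipy import ndimage as ni
def blobs(m,lo=15,hi=1e6):
    n,l,st,ce=cv2.connectedComponentsWithStats(m.astype(np.uint8))
    return [(ce[i],l==i,st[i,4]) for i in range(1,n) if lo<st[i,4]<hi]
def bushes(c,X):
    z=X[...,2]; hsv=cv2.cvtColor(c['img'],cv2.COLOR_BGR2HSV)
    out=[]
    m=(z>4)&(z<12)   # flange tops
    for ce,mm,a in blobs(m,40,1200):
        p=np.nanmean(X[mm],0); h=np.median(hsv[mm],0)
        q=X[mm]; (cx,cy),r=cv2.minEnclosingCircle(q[:,:2].astype(np.float32))
        near=(np.hypot(X[...,0]-cx,X[...,1]-cy)<45)&(z>55)&(z<80)
        t=np.nanmean(X[near],0) if near.any() else None
        out.append((ce,np.array([cx,cy]),r,t,h,a))
    return out
E
python3 - <<'E'
from meas import *
np.set_printoptions(precision=1,suppress=True)
c=cam('top');X=cloud(c);z=X[...,2]
print('table z',np.nanmedian(z))
for b in bushes(c,X):
    if b[3] is not None: print(*b)
hsv=cv2.cvtColor(c['img'],cv2.COLOR_BGR2HSV)
# pad
m=(hsv[...,2]<30)
for ce,mm,a in blobs(m,600): print('dark',ce,a,np.nanmean(X[mm],0),cv2.minEnclosingCircle(X[mm][:,:2].astype(np.float32)))
# blue base
m=(hsv[...,0]>100)&(hsv[...,0]<125)&(hsv[...,1]>150)&(hsv[...,2]>60)
for ce,mm,a in blobs(m,100): print('blue',ce,a,np.nanmean(X[mm],0))
roi=np.zeros(z.shape,bool);roi[160:235,225:370]=1
m=(z>31)&(z<39)&roi
for ce,mm,a in blobs(m,300): print('plate',ce,a,np.nanmean(X[mm],0),cv2.minAreaRect(X[mm][:,:2].astype(np.float32)), cv2.minAreaRect(plane(c,np.argwhere(mm)[:,::-1],35)[:,:2].astype(np.float32)))
# pin
roi[:]=0;roi[210:240,195:228]=1
m=roi&(z>50)
print('pin',np.nanmean(X[m],0),m.sum())
roi[:]=0;roi[235:280,295:345]=1
for lo,hi in((60,90),(100,135)):
    m=roi&(z>lo)&(z<hi); q=X[m]
    print('pot',lo,np.nanmean(q,0),m.sum(),cv2.minAreaRect(q[:,:2].astype(np.float32)),cv2.minEnclosingCircle(q[:,:2].astype(np.float32)))
cv2.imwrite('pics/crop1.png',cv2.resize(c['img'][160:300,150:460],None,fx=2.5,fy=2.5,interpolation=cv2.INTER_CUBIC))
E
```

```text
table z 0.1378343125320498
[473.1  88.4] [ 863.5 -447.8] 66.89750671386719 [ 863.1 -447.6   67.6] [  1. 136.  72.] 73
[103.3  87.2] [906.9 467.6] 103.49586486816406 [925.5 467.6  69.6] [102.  23. 181.] 808
[102.6 122.7] [812.1 468.8] 103.25501251220703 [771.  468.9  71.4] [100.  22. 189.] 388
[416.  257.2] [ 455.4 -292.8] 27.12036895751953 [ 455.7 -291.3   68.3] [110.   4. 243.] 231
[376.8 261. ] [ 449.2 -198. ] 22.9499454498291 [ 449.5 -196.7   68.5] [110.   4. 243.] 189
[219.8 264.5] [450.5 185. ] 29.440460205078125 [452.  186.3  69.7] [ 90.   1. 238.] 220
[181.2 272.8] [435.2 278.4] 23.743257522583008 [434.9 277.7  69. ] [ 90.   1. 235.] 189
[ 62.5 291.3] [399.8 565.5] 48.589839935302734 [398.7 568.6  68.2] [109.  175.5 135.5] 74
[380.1 302.4] [ 351.1 -198.4] 23.7159366607666 [ 351.8 -198.9   68.2] [162.   50.5 254. ] 198
[431.3 313.9] [ 320.6 -317.3] 24.10464859008789 [ 322.4 -315.4   67.6] [ 29. 139. 255.] 213
blue [311.8 201.5] 221 [596.1 -44.8  15.6]
blue [341.6 199.6] 129 [ 598.2 -116.1   15.6]
blue [282.4 207.1] 131 [585.2  25.9  15.7]
blue [252.8 209. ] 215 [583.   97.3  15.9]
blue [300.  226.5] 2464 [537.2 -14.5  15.9]
blue [ 29.2 295.4] 3557 [401.2 579.9 103.1]
plate [296.5 190. ] 3744 [622.5  -8.9  34.8] ((617.851806640625, -7.3352813720703125), (89.57946014404297, 290.0133972167969), 5.03467321395874) ((617.4185180664062, -7.3520050048828125), (89.41368865966797, 289.8370666503906), 5.0633063316345215)
pin [548.4 187.6  63.6] 45
pot 60 [465.7 -55.5  75.6] 197 ((465.7253112792969, -53.136260986328125), (70.64643096923828, 70.0163803100586), 61.586143493652344) ((466.06500244140625, -51.438419342041016), 38.062957763671875)
pot 100 [465.8 -53.7 126.5] 226 ((465.7216796875, -53.561973571777344), (13.657593727111816, 78.81378173828125), 10.787323951721191) ((465.51116943359375, -53.602081298828125), 39.958255767822266)
```

View pics/crop1.png

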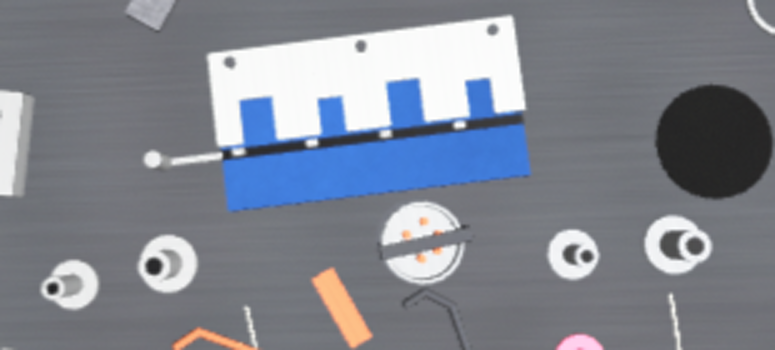

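The crop confirms the layout: the pickets stand left of the slot centres, so the gate is part open by about 20 mm. All four bushes are there: stout at y of about -292 and 185, slim at about -197 and 278. I'll locate the pad next, then write a move calculator.

```bash
cat > to.py <<'E'
# to.py x y z yang : shift (target-yaw tool axes) and turn still to go, in row units
from h import *
x,y,z,a=map(float,sys.argv[1:5]); s=read_state(); R=s['tcp_rot']; p=s['ee_pos']
cur=np.degrees(np.arctan2(R[1,1],R[0,1])); d=(a-cur+180)%360-180
r=np.radians(a); T=np.array([[np.sin(-r)*1,np.cos(r),0],[np.cos(r),np.sin(r),0],[0,0,-1]])
ty=np.array([np.cos(r),np.sin(r),0]); tz=np.array([0,0,-1.]); tx=np.cross(ty,tz)
D=np.array([x,y,z])-p; u=np.array([D@tx,D@ty,D@tz])/30
print('t',round(s['t'],1),'pos',p.round(1),'yang',round(cur,2),'tilt',np.round(R[:2,2],4),'open',round(s['opening'],3),'F',np.round(s['ft_force'],1),'gf',round(s['gripper_force'],1),'| shift units',u.round(3),'turn az',round(-d/4,3),'q6',s['joints'][5].round(0))
E
python3 - <<'E'
from meas import *
np.set_printoptions(precision=1,suppress=True)
c=cam('top')
g=cv2.cvtColor(c['img'],cv2.COLOR_BGR2GRAY)
roi=np.zeros(g.shape,bool);roi[180:250,400:475]=1
for ce,mm,a in blobs((g<35)&roi,300): print('pad',ce,a,cv2.minEnclosingCircle(plane(c,np.argwhere(mm)[:,::-1],4)[:,:2].astype(np.float32)))
d=cam('side');X=cloud(d);z=X[...,2]
m=(z>31)&(z<39)&(X[...,0]>530)&(X[...,0]<700)&(abs(X[...,1])<200)
for ce,mm,a in blobs(m,300): print('plate side',a,cv2.minAreaRect(X[mm][:,:2].astype(np.float32)))
m=(z>115)&(z<135)&(np.hypot(X[...,0]-465,X[...,1]+53)<60)
print('handle side',np.nanmean(X[m],0),cv2.minAreaRect(X[m][:,:2].astype(np.float32)))
E
python3 to.py 465.6 -53.6 200 10.8
```

```text
plate side 2373 ((614.592529296875, -11.330764770507812), (101.09297180175781, 292.22412109375), 5.200571537017822)
handle side [466.4 -63.3 125.5] ((468.01824951171875, -58.093421936035156), (15.953916549682617, 80.73404693603516), 10.777756690979004)
t 0.3 pos [245.8 519.7 231.1] yang 64.69 tilt [-0.0002 -0.0004] open 1.004 F [-1.2 -0.1 -0.7] gf 0.0 | shift units [-20.144   3.615   1.035] turn az 13.472 q6 -8.0
```

```bash
python3 -m jog '[0,0,0,0,0,0.96,1,0,0,0,0,0,0.96,1,0,0,0,0,0,0.96,1,0,0,0,0,0,0.96,1,0,0,0,0,0,0.96,1]' 60
python3 -m jog '[0,0,0,0,0,0.96,1,0,0,0,0,0,0.96,1,0,0,0,0,0,0.96,1,0,0,0,0,0,0.96,1,0,0,0,0,0,0.96,1]'
python3 -m jog '[0,0,0,0,0,0.96,1,0,0,0,0,0,0.96,1,0,0,0,0,0,0.96,1,0,0,0,0,0,0.96,1,0,0,0,0,0,0,1]'
python3 - <<'E'
from meas import *
c=cam('top'); g=cv2.cvtColor(c['img'],cv2.COLOR_BGR2GRAY); print(g[216,436], c['img'][216,436], g[216,370])
roi=np.zeros(g.shape,bool);roi[180:255,400:475]=1
for ce,mm,a in blobs((g<g[216,436]+20)&roi,300): print('pad',ce,a,cv2.minEnclosingCircle(plane(c,np.argwhere(mm)[:,::-1],4)[:,:2].astype(np.float32)))
E
python3 to.py 465.6 -53.6 200 10.8
```

```text
t: 0.8
ee_pos: [245.8, 519.7, 231.2]
tcp_rot: [[-0.711, 0.703, -0.0], [0.703, 0.711, -0.0], [-0.0, -0.0, -1.0]]
ft_force: [-0.6, -0.5, 0.8]
opening: 1.001
gripper_force: 0.0
t: 1.3
ee_pos: [245.8, 519.7, 231.2]
tcp_rot: [[-0.44, 0.898, -0.0], [0.898, 0.44, -0.0], [-0.0, -0.0, -1.0]]
ft_force: [0.3, -0.2, 0.5]
opening: 0.996
gripper_force: 0.0
t: 1.8
ee_pos: [245.8, 519.7, 231.2]
tcp_rot: [[-0.188, 0.982, -0.0], [0.982, 0.188, -0.0], [-0.0, -0.0, -1.0]]
ft_force: [0.5, -0.0, -1.0]
opening: 0.999
gripper_force: 0.0
39 [39 39 39] 116
pad [435.24676126 216.27575571] 1621 ((551.926513671875, -337.9672546386719), 54.04684829711914)
t 1.9 pos [245.8 519.7 231.2] yang 11.01 tilt [-0.0001 -0.0002] open 1.001 F [ 0.3  0.4 -0.6] gf 0.0 | shift units [-20.145   3.614   1.041] turn az 0.052 q6 46.0
```

```bash
python3 -m jog '[-1,0.18,0,0,0,0.05,1,-1,0.18,0,0,0,0,1,-1,0.18,0,0,0,0,1,-1,0.18,0,0,0,0,1,-1,0.18,0,0,0,0,1]' | head -2
python3 -m jog '[-1,0.18,0,0,0,0,1,-1,0.18,0,0,0,0,1,-1,0.18,0,0,0,0,1,-1,0.18,0,0,0,0,1,-1,0.18,0,0,0,0,1]'| head -2
python3 -m jog '[-1,0.18,0,0,0,0,1,-1,0.18,0,0,0,0,1,-1,0.18,0,0,0,0,1,-1,0.18,0,0,0,0,1,-1,0.18,0,0,0,0,1]'| head -2
python3 -m jog '[-1,0.18,0,0,0,0,1,-1,0.18,0,0,0,0,1,-1,0.18,0,0,0,0,1,-1,0.18,0,0,0,0,1,-1,0.18,0,0,0,0,1]'| head -2
python3 -m jog '[0,0,0.5,0,0,0,1,0,0,0,0,0,0,1]'
python3 to.py 465.6 -53.6 105 10.8
python3 - <<'E'
from h import *
c=cam('wrist');cv2.imwrite('pics/w1.png',c['img'])
X=cloud(c);z=X[...,2]
m=(z>118)&(z<135)&(np.hypot(X[...,0]-465,X[...,1]+53)<50)
print('handle wrist',np.nanmean(X[m],0),cv2.minAreaRect(X[m][:,:2].astype(np.float32)))
E
```

```text
t: 2.35
ee_pos: [300.6, 376.3, 231.3]
t: 2.85
ee_pos: [355.1, 233.9, 231.4]
t: 3.35
ee_pos: [409.5, 91.5, 231.4]
t: 3.85
ee_pos: [464.0, -50.9, 231.4]
t: 4.05
ee_pos: [463.2, -50.1, 214.8]
tcp_rot: [[-0.187, 0.982, -0.003], [0.982, 0.187, 0.001], [0.001, -0.002, -1.0]]
ft_force: [-0.4, 0.4, -0.1]
opening: 0.998
gripper_force: 0.0
t 4.0 pos [463.2 -50.1 214.8] yang 10.76 tilt [-0.0026  0.0007] open 0.998 F [-0.4  0.4 -0.1] gf 0.0 | shift units [-0.13   0.056  3.659] turn az -0.011 q6 -26.0
handle wrist [465.74314038 -53.62488433 126.9340844 ] ((466.34930419921875, -56.00201416015625), (13.887860298156738, 79.04991912841797), 11.058572769165039)
```

```bash
python3 -m jog '[-0.15,0.06,0.9,0,0,0,1,0,0,0.9,0,0,0,1,0,0,0.9,0,0,0,1,0,0,0.5,0,0,0,1,0,0,0.5,0,0,0,1]'
python3 to.py 465.6 -54.5 103 10.8
python3 -m jog '[0,0,0,0,0,0,-1,0,0,0,0,0,0,-1,0,0,0,0,0,0,-1,0,0,0,0,0,0,-1,0,0,0,0,0,0,-1]' 70
python3 -m jog '[0,0,0,0,0,0,-1,0,0,0,0,0,0,-1,0,0,0,0,0,0,-1]' 70
```

```text
t: 4.6
ee_pos: [466.3, -53.0, 105.3]
tcp_rot: [[-0.188, 0.982, 0.0], [0.982, 0.188, -0.0], [-0.0, 0.0, -1.0]]
ft_force: [-0.7, -0.7, 0.4]
opening: 0.997
gripper_force: 0.0
t 4.6 pos [466.3 -53.  105.3] yang 10.85 tilt [ 0.0003 -0.0001] open 0.997 F [-0.7 -0.7  0.4] gf 0.0 | shift units [-0.043 -0.033  0.075] turn az 0.013 q6 -27.0
t: 5.1
ee_pos: [466.6, -53.7, 105.9]
tcp_rot: [[-0.186, 0.982, 0.001], [0.982, 0.186, -0.0], [-0.0, 0.001, -1.0]]
ft_force: [-2.5, -0.0, 1.3]
opening: 0.149
gripper_force: 0.7
t: 5.4
ee_pos: [466.5, -53.8, 106.0]
tcp_rot: [[-0.186, 0.983, 0.0], [0.983, 0.186, -0.0], [-0.0, 0.0, -1.0]]
ft_force: [-2.8, -0.2, 7.3]
opening: 0.123
gripper_force: 68.5
```

```bash
python3 -m jog '[0,0,-0.5,0,0,0,-1,0,0,-0.5,0,0,0,-1,0,0,-0.5,0,0,0,-1,0,0,-0.1,0,0,0,-1,0,0,0,0,0,0,-1]'
python3 to.py 530 -190 155 10.8
python3 to.py 552 -338 155 10.8
```

```text
t: 5.9
ee_pos: [466.4, -53.7, 153.3]
tcp_rot: [[-0.186, 0.983, 0.0], [0.983, 0.186, -0.0], [-0.0, 0.0, -1.0]]
ft_force: [-0.3, -0.4, -3.6]
opening: 0.121
gripper_force: 69.0
t 5.9 pos [466.4 -53.7 153.3] yang 10.73 tilt [ 0.0004 -0.0002] open 0.121 F [-0.3 -0.4 -3.6] gf 69.0 | shift units [-4.859  1.232 -0.056] turn az -0.019 q6 -27.0
t 5.9 pos [466.4 -53.7 153.3] yang 10.73 tilt [ 0.0004 -0.0002] open 0.121 F [-0.3 -0.4 -3.6] gf 69.0 | shift units [-9.842  1.028 -0.056] turn az -0.019 q6 -27.0
```

```bash
python3 -m jog '[-0.4,0.2,0,0,0,0,-1,-0.7,0.2,0,0,0,0,-1,-0.7,0.2,0,0,0,0,-1,-0.7,0.2,0,0,0,0,-1,-0.7,0.2,0,0,0,0,-1]' |grep -v rot
python3 -m jog '[-0.7,0.2,0,0,0,0,-1,-0.7,0.03,0,0,0,0,-1,-0.7,0,0,0,0,0,-1,-0.7,0,0,0,0,0,-1,-0.7,0,0,0,0,0,-1]'|grep -v rot
python3 -m jog '[-0.7,0,0,0,0,0,-1,-0.7,0,0,0,0,0,-1,-0.7,0,0,0,0,0,-1,-0.5,0,0,0,0,0,-1,-0.2,0,0,0,0,0,-1]'|grep -v rot
python3 -m jog '[0,0,0,0,0,0,-1]'|grep -v rot
python3 to.py 552 -338 97 10.8
python3 - <<'E'
from h import *
c=cam('side');X=cloud(c);z=X[...,2]
p=read_state()['ee_pos']
m=(z>85)&(z<112)&(np.hypot(X[...,0]-p[0],X[...,1]-p[1])<60); print('rim side',np.nanmedian(X[m],0),m.sum(),np.nanmin(X[m],0),np.nanmax(X[m],0))
cv2.imwrite('pics/s1.png',c['img'][230:420,180:480])
E
```

```text
t: 6.4
ee_pos: [514.0, -143.8, 152.2]
ft_force: [0.1, 1.0, -2.9]
opening: 0.125
gripper_force: 68.9
t: 6.9
ee_pos: [540.1, -246.1, 153.2]
ft_force: [-0.6, 0.4, -2.9]
opening: 0.121
gripper_force: 68.9
t: 7.4
ee_pos: [555.6, -328.5, 153.0]
ft_force: [-1.0, -0.6, -3.0]
opening: 0.12
gripper_force: 68.9
t: 7.5
ee_pos: [555.6, -327.5, 153.0]
ft_force: [0.7, 0.4, -2.3]
opening: 0.123
gripper_force: 68.9
t 7.5 pos [ 555.6 -327.5  153. ] yang 10.69 tilt [-0.0004  0.0002] open 0.123 F [ 0.7  0.4 -2.3] gf 68.9 | shift units [-0.323 -0.182  1.868] turn az -0.028 q6 -48.0
rim side [ 552.33652312 -328.76861163   97.39744553] 763 [ 519.48617477 -367.89247765   85.01407159] [ 589.91858162 -294.96992322  111.97054998]
```

View pics/s1.png

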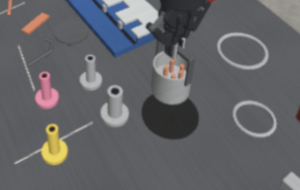

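The side crop shows the pot hanging upright over the pad, at crop (170,80). Next I lower it.

```bash
python3 -m jog '[-0.32,-0.18,0,0,0,0,-1,0,0,0.6,0,0,0,-1,0,0,0.6,0,0,0,-1,0,0,0.4,0,0,0,-1,0,0,0.15,0,0,0,-1]' |grep -v rot
python3 -m jog '[0,0,0.07,0,0,0,-1,0,0,0.05,0,0,0,-1]' |grep -v rot
python3 to.py 552 -338 96 10.8
```

```text
t: 8.05
ee_pos: [551.7, -336.9, 99.7]
ft_force: [-0.4, 0.4, -2.6]
opening: 0.122
gripper_force: 68.9
t: 8.25
ee_pos: [552.3, -337.5, 97.8]
ft_force: [0.1, 0.0, -2.5]
opening: 0.122
gripper_force: 68.9
t 8.2 pos [ 552.3 -337.5   97.8] yang 10.73 tilt [ 0.0006 -0.0006] open 0.122 F [ 0.1  0.  -2.5] gf 68.9 | shift units [-0.015 -0.015  0.061] turn az -0.016 q6 -49.0
```

```bash
python3 -m jog '[0,0,0.04,0,0,0,-1,0,0,0.03,0,0,0,-1,0,0,0.02,0,0,0,-1]' |grep -v rot
python3 to.py 552 -338 96 10.8
```

```text
t: 8.55
ee_pos: [552.4, -337.7, 95.9]
ft_force: [-5.0, 0.7, 13.4]
opening: 0.119
gripper_force: 71.1
t 8.6 pos [ 552.4 -337.7   95.9] yang 10.73 tilt [ 0.0011 -0.0014] open 0.119 F [-5.   0.7 13.4] gf 71.1 | shift units [-0.007 -0.014 -0.003] turn az -0.018 q6 -49.0
```

```bash
python3 -m jog '[0,0,-0.02,0,0,0,1,0,0,0,0,0,0,1,0,0,0,0,0,0,1,0,0,0,0,0,0,1,0,0,0,0,0,0,1]' |grep -v rot
python3 -m jog '[0,0,-0.4,0,0,0,1,0,0,-0.8,0,0,0,1,0,0,-1,0,0,0,1,0,0,-1,0,0,0,1,0,0,-0.6,0,0,0,1]' |grep -v rot
python3 - <<'E'
from meas import *
np.set_printoptions(precision=1,suppress=True)
c=cam('side');X=cloud(c);z=X[...,2]
m=(z>100)&(z<125)&(np.hypot(X[...,0]-552,X[...,1]+338)<60); print('bar side',np.nanmean(X[m],0),m.sum())
m=(z>60)&(z<75)&(np.hypot(X[...,0]-552,X[...,1]+338)<60); print('rim side',np.nanmean(X[m],0),m.sum(),np.nanmin(X[m],0),np.nanmax(X[m],0))
E
python3 to.py 548.4 187.6 190 95.1
```

```text
t: 9.05
ee_pos: [552.1, -337.3, 95.1]
ft_force: [0.3, 0.3, -0.3]
opening: 0.954
gripper_force: 0.0
t: 9.55
ee_pos: [552.5, -337.6, 212.8]
ft_force: [0.3, -0.8, 0.7]
opening: 0.999
gripper_force: 0.0
bar side [ 551.4 -344.7  115.2] 370
rim side [ 542.3 -344.1   66.4] 392 [ 516.1 -380.3   60. ] [ 575.4 -302.6   75. ]
t 9.6 pos [ 552.9 -337.9  215.2] yang 10.73 tilt [ 0.0047 -0.0038] open 0.998 F [0.3 1.1 1.9] gf 0.0 | shift units [-1.406 17.461  0.84 ] turn az -21.092 q6 -49.0
```

```bash
T='' ; python3 -m jog '[0,0,0,0,0,-1,1,0,0,0,0,0,-1,1,0,0,0,0,0,-1,1,0,0,0,0,0,-1,1,0,0,0,0,0,-1,1]' |head -1
python3 -m jog '[0,0,0,0,0,-1,1,0,0,0,0,0,-1,1,0,0,0,0,0,-1,1,0,0,0,0,0,-1,1,0,0,0,0,0,-1,1]' |head -1
python3 -m jog '[0,0,0,0,0,-1,1,0,0,0,0,0,-1,1,0,0,0,0,0,-1,1,0,0,0,0,0,-1,1,0,0,0,0,0,-1,1]' |head -1
python3 -m jog '[0,0,0,0,0,-1,1,0,0,0,0,0,-1,1,0,0,0,0,0,-1,1,0,0,0,0,0,-1,1,0,0,0,0,0,-1,1]' |head -1
python3 -m jog '[0,0,0,0,0,-1,1,0,0,0,0,0,-0.1,1,0,0,0,0,0,0,1]' |head -1
python3 to.py 548.4 187.6 190 95.1
python3 - <<'E'
from meas import *
np.set_printoptions(precision=1,suppress=True)
c=cam('top');X=cloud(c);z=X[...,2]
for b in bushes(c,X):
    if b[3] is not None and b[0][1]>200: print(*b)
E
```

```text
t: 10.1
t: 10.6
t: 11.1
t: 11.6
t: 11.9
t 11.9 pos [ 552.2 -337.3  209.6] yang 95.03 tilt [ 0.0003 -0.0003] open 1.0 F [-0.5  0.3  0. ] gf 0.0 | shift units [-1.43  17.438  0.653] turn az -0.017 q6 -133.0
[420.6 223.6] [ 539.5 -310.6] 26.935544967651367 [ 544.1 -318.8   64.9] [ 0.  0. 33.] 76
[230. 223.] [551.5 154. ] 20.086841583251953 [548.4 188.2  64.8] [105.   2. 207.] 41
[416.1 257.2] [ 455.2 -291.5] 27.824111938476562 [ 455.7 -291.2   68.5] [108.   6. 228.] 235
[376.9 260.8] [ 449.7 -197.7] 24.852502822875977 [ 449.4 -196.7   68.1] [108.   6. 229.] 196
[219.7 264.5] [451.2 187.6] 27.53424835205078 [451.8 186.3  69.4] [105.   2. 221.] 219
[181.2 272.8] [434.4 277.7] 23.81865692138672 [434.8 277.8  68.7] [ 90.   2. 217.] 188
[ 62.6 291.7] [400.8 563.5] 47.51599884033203 [401.2 568.6  68.4] [109. 177. 117.] 62
[379.8 302.5] [ 351.  -199.5] 23.612567901611328 [ 351.8 -198.9   68.2] [165.   73.5 252. ] 198
```

```bash
python3 -m jog '[-0.08,1,0,0,0,0,1,-0.08,1,0,0,0,0,1,-0.08,1,0,0,0,0,1,-0.08,1,0,0,0,0,1,-0.08,1,0,0,0,0,1]' |head -1
python3 -m jog '[-0.08,1,0,0,0,0,1,-0.08,1,0,0,0,0,1,-0.08,1,0,0,0,0,1,-0.08,1,0,0,0,0,1,-0.08,1,0,0,0,0,1]' |head -1
python3 -m jog '[-0.08,1,0.2,0,0,0,1,-0.08,1,0.2,0,0,0,1,-0.08,1,0.2,0,0,0,1,-0.08,1,0.2,0,0,0,1,-0.08,1,0.2,0,0,0,1]' |head -1
python3 -m jog '[-0.08,1,0.2,0,0,0,1,-0.08,1,0.2,0,0,0,1,-0.08,0.5,0.2,0,0,0,1,0,0,0,0,0,0,1]' |head -1
python3 to.py 548.4 188 40 95.1
```

```text
t: 12.45
t: 12.95
t: 13.45
t: 13.85
t 13.8 pos [547.9 190.9 160.2] yang 95.19 tilt [-0.0012 -0.0001] open 1.003 F [-0.1 -0.4 -0.2] gf 0.0 | shift units [-0.009 -0.096  4.008] turn az 0.022 q6 -84.0
```

```bash
python3 -m jog '[0,-0.1,0.9,0,0,0,1,0,0,0.9,0,0,0,1,0,0,0.9,0,0,0,1,0,0,0.9,0,0,0,1,0,0,0.4,0,0,0,1]' |grep -v rot
python3 -m jog '[0,0,0,0,0,0,-1,0,0,0,0,0,0,-1,0,0,0,0,0,0,-1,0,0,0,0,0,0,-1,0,0,0,0,0,0,-1]' 30|grep -v rot
python3 -m jog '[0,0,0,0,0,0,-1,0,0,0,0,0,0,-1]' |grep -v rot
python3 to.py 548.4 188 40 95.1
```

```text
t: 14.35
ee_pos: [547.8, 185.2, 39.1]
ft_force: [-0.6, 1.0, 1.3]
opening: 1.002
gripper_force: 0.0
t: 14.85
ee_pos: [548.9, 186.6, 41.9]
ft_force: [-1.5, -1.0, 8.9]
opening: 0.174
gripper_force: 29.1
t: 15.05
ee_pos: [548.9, 186.6, 42.0]
ft_force: [-1.5, -0.9, 7.1]
opening: 0.175
gripper_force: 29.1
t 15.1 pos [548.9 186.6  42. ] yang 95.13 tilt [0.0012 0.0001] open 0.175 F [-1.5 -0.9  7.1] gf 29.1 | shift units [0.012 0.049 0.066] turn az 0.008 q6 -84.0
```

```bash
python3 -m jog '[0,0.2,0,0,0,0,-1,0,0.2,0,0,0,0,-1,0,0.1,0,0,0,0,-1]'|grep -v rot
python3 -m jog '[0,0.06,0,0,0,0,-1,0,0.06,0,0,0,0,-1]' |grep -v rot
python3 to.py 548.4 188 40 95.1
```

```text
t: 15.35
ee_pos: [547.7, 200.6, 41.9]
ft_force: [0.8, -30.7, 8.8]
opening: 0.172
gripper_force: 30.5
t: 15.55
ee_pos: [547.7, 200.8, 41.9]
ft_force: [1.5, -53.5, 11.0]
opening: 0.171
gripper_force: 32.7
t 15.6 pos [547.7 200.8  41.9] yang 95.12 tilt [ 0.001  -0.0077] open 0.171 F [  1.5 -53.5  11. ] gf 32.7 | shift units [ 0.013 -0.428  0.062] turn az 0.006 q6 -82.0
```

```bash
python3 -m jog '[0,-0.13,0,0,0,0,-1,0,0,0,0,0,0,-1]'|grep -v rot
python3 -m jog '[0,0,0,0,0,0,1,0,0,0,0,0,0,1,0,0,0,0,0,0,1,0,0,0,0,0,0,1]'|grep -v rot
python3 -m jog '[0,0,-0.5,0,0,0,1,0,0,-0.9,0,0,0,1,0,0,-1,0,0,0,1,0,0,-0.6,0,0,0,1,0,0,0,0,0,0,1]'|grep -v rot
python3 - <<'E'
from meas import *
np.set_printoptions(precision=1,suppress=True)
c=cam('side');X=cloud(c);z=X[...,2]
for b in bushes(c,X):
    if b[3] is not None: print(*b)
c=cam('top');cv2.imwrite('pics/crop2.png',cv2.resize(c['img'][160:300,150:460],None,fx=2.5,fy=2.5,interpolation=cv2.INTER_CUBIC))
E
python3 to.py 451 186 130 95.1
```

```text
t: 15.75
ee_pos: [547.7, 200.3, 42.0]
ft_force: [-1.0, -8.7, 6.6]
opening: 0.169
gripper_force: 30.1
t: 16.15
ee_pos: [547.1, 201.3, 41.1]
ft_force: [0.1, -0.2, -0.0]
opening: 0.847
gripper_force: 0.0
t: 16.65
ee_pos: [548.4, 201.5, 135.1]
ft_force: [0.7, 0.5, 0.4]
opening: 1.001
gripper_force: 0.0
[295.6  12.8] [1698.8 2042.4] 134.33108520507812 [1702.8 2045.8   67.9] [ 12. 169. 235.] 49
[438.9  40.3] [2075.5 1108.7] 91.1378402709961 [2075.8 1106.9   68. ] [ 30.  12. 131.] 42
[507.5  64.6] [2071.6  694.9] 317.8339538574219 [2075.4  692.7   66.9] [ 30.  12. 128.] 218
[13.7 51.8] [ -21.7 1992.2] 61.61419677734375 [ -21.7 1994.2   67.8] [ 11. 173. 216.] 42
[124.   90.8] [ 401.3 1177.1] 54.58024597167969 [ 401.3 1172.9   67.7] [ 17. 100. 172.] 54
[98.2 94. ] [ 291.7 1190.2] 48.779876708984375 [ 290.3 1187.4   67.3] [ 17. 100. 171.] 48
[63.3 98.5] [ 163.  1199.7] 73.6349868774414 [ 163.6 1201.6   66.9] [ 17. 100. 174.] 75
[304.3 127.1] [926.9 513.4] 54.82258224487305 [927.3 512.9  68.4] [100.  19. 129.] 63
[291.1 129.8] [868.4 514.8] 53.59869384765625 [866.1 559.1  67.8] [ 99.   17.  142
[... 368 characters left out ...]
1.4] [ 450.8 -202.6] 24.68399429321289 [ 449.6 -205.    66.9] [ 90.   4. 187.] 230
[227.1 328.9] [ 352.5 -203.7] 23.319366455078125 [ 351.5 -207.    67.5] [170.  89. 231.] 253
[348.2 350.9] [ 552.8 -343.8] 55.270408630371094 [ 543.9 -343.7   64.5] [60.  5. 48.] 736
[294.5 345.5] [ 457.3 -297.4] 28.0264949798584 [ 455.1 -300.1   68.2] [ 90.   4. 187.] 338
[513.7 383.8] [ 761.2 -531.3] 78.79703521728516 [ 760.6 -533.3   67.5] [  1. 141.  79.] 231
[234.3 383.4] [ 320.6 -319.3] 26.09281349182129 [ 322.3 -323.9   68. ] [ 26. 144. 235.] 368
t 16.8 pos [547.2 201.2 131.7] yang 95.13 tilt [0.0008 0.0001] open 0.999 F [ 0.3 -0.6 -0.7] gf 0.0 | shift units [ 3.24  -0.218  0.058] turn az 0.008 q6 -83.0
```

View pics/crop2.png

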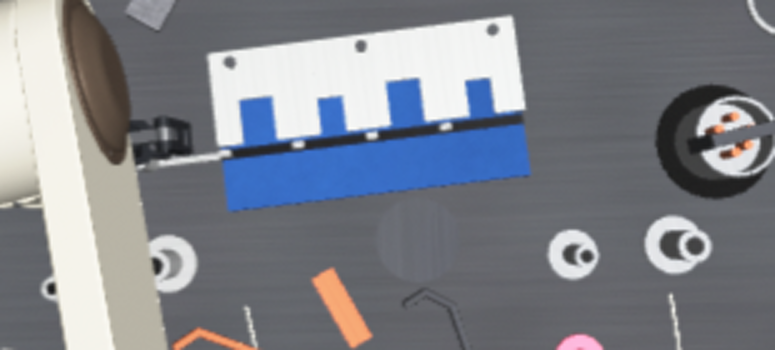

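The top crop shows the gate fully open, with the pickets at about crop (225,154), (298,144), (372,134) and (446,126), between the slots. The pot stands upright on the pad. The pinched pin suggests the jig is about 1 mm lower in y than the camera says. The stout bush at (451,186) comes first.

```bash
python3 -m jog '[0.8,-0.05,0,0,0,0,1,0.8,-0.05,0,0,0,0,1,0.8,-0.05,0,0,0,0,1,0.8,-0.05,0,0,0,0,1,0.04,-0.03,0,0,0,0,1]'|grep -v rot
python3 -m jog '[0,0,0.8,0,0,0,1,0,0,0.9,0,0,0,1,0,0,0.9,0,0,0,1,0,0,0.6,0,0,0,1,0,0,0.1,0,0,0,1]'|grep -v rot
python3 to.py 451.5 185.5 30 95.1
python3 -m jog '[0,0,0,0,0,0,-1,0,0,0,0,0,0,-1,0,0,0,0,0,0,-1,0,0,0,0,0,0,-1,0,0,0,0,0,0,-1]' 60|grep -v rot
python3 -m jog '[0,0,0,0,0,0,-1,0,0,0,0,0,0,-1]' |grep -v rot
python3 to.py 451.5 185.5 30 95.1
```

```text
t: 17.25
ee_pos: [448.6, 185.3, 130.4]
ft_force: [0.6, -0.4, -0.3]
opening: 0.999
gripper_force: 0.0
t: 17.75
ee_pos: [449.8, 185.2, 29.6]
ft_force: [0.1, 0.5, 0.2]
opening: 0.997
gripper_force: 0.0
t 17.8 pos [449.8 185.2  29.6] yang 95.12 tilt [-0.0042 -0.0011] open 0.997 F [0.1 0.5 0.2] gf 0.0 | shift units [-0.057  0.006 -0.013] turn az 0.005 q6 -82.0
t: 18.25
ee_pos: [451.4, 185.6, 32.9]
ft_force: [-1.8, -0.8, 7.0]
opening: 0.314
gripper_force: 58.6
t: 18.45
ee_pos: [451.4, 185.6, 32.9]
ft_force: [-0.7, -1.9, 6.8]
opening: 0.312
gripper_force: 58.6
t 18.4 pos [451.4 185.6  32.9] yang 95.13 tilt [0.0012 0.0001] open 0.312 F [-0.7 -1.9  6.8] gf 58.6 | shift units [-0.003 -0.004  0.098] turn az 0.007 q6 -82.0
```

```bash
cat > toj.py <<'E'
# toj.py jx jy z : to go in tool units with yang=95.1, from jig coordinates
from h import *
J=np.array([587.3,-10.9]);a=np.radians(5.1);ex=np.array([np.cos(a),np.sin(a)]);ey=np.array([-ex[1],ex[0]])
s=read_state();p=s['ee_pos'];d=p[:2]-J;j=np.array([d@ex,d@ey]);R=s['tcp_rot']
jx,jy,z=map(float,sys.argv[1:4])
print('t',round(s['t'],1),'jig',j.round(1),'z',p[2].round(1),'yang',np.degrees(np.arctan2(R[1,1],R[0,1])).round(2),'open',round(s['opening'],3),'gf',round(s['gripper_force'],1),'F',s['ft_force'].round(1),'| units',((j[0]-jx)/30).round(3),((jy-j[1])/30).round(3),((p[2]-z)/30).round(3))
E
python3 -m jog '[0,0,-0.4,0,0,0,-1,0,0,-0.4,0,0,0,-1,0,0,-0.03,0,0,0,-1,0,0,0,0,0,0,-1]' |grep -v rot
python3 toj.py -65 105 57
```

```text
t: 18.85
ee_pos: [451.2, 185.6, 57.6]
ft_force: [-0.0, 0.9, -3.2]
opening: 0.313
gripper_force: 59.2
t 18.9 jig [-118.1  207.8] z 57.6 yang 95.13 open 0.313 gf 59.2 F [-0.   0.9 -3.2] | units -1.768 -3.428 0.019
```

```bash
python3 -m jog '[-0.2,-0.5,0,0,0,0,-1,-0.4,-0.8,0,0,0,0,-1,-0.4,-0.8,0,0,0,0,-1,-0.4,-0.8,0,0,0,0,-1,-0.36,-0.53,0,0,0,0,-1]' |grep -v rot
python3 -m jog '[0,0,0.2,0,0,0,-1,0,0,0,0,0,0,-1]' |grep -v rot
python3 toj.py 14 105 51
```

```text
t: 19.35
ee_pos: [513.1, 86.4, 56.6]
ft_force: [0.2, 1.0, -3.1]
opening: 0.315
gripper_force: 59.4
t: 19.55
ee_pos: [512.0, 87.7, 49.8]
ft_force: [0.3, 0.2, -3.3]
opening: 0.311
gripper_force: 59.6
t 19.6 jig [-66.2 104.9] z 49.8 yang 95.08 open 0.311 gf 59.6 F [ 0.3  0.2 -3.3] | units -2.674 0.005 -0.041
```

```bash
python3 -m jog '[-0.4,0.005,-0.05,0,0,0,-1,-0.5,0,0,0,0,0,-1,-0.5,0,0,0,0,0,-1,-0.5,0,0,0,0,0,-1,-0.4,0,0,0,0,0,-1]' |grep -v rot
python3 -m jog '[-0.15,0,0,0,0,0,-1,-0.1,0,0,0,0,0,-1,0,0,0,0,0,0,-1]' |grep -v rot
python3 toj.py 14 105 49.5
```

```text
t: 20.05
ee_pos: [582.5, 94.9, 52.6]
ft_force: [0.9, 0.5, -3.5]
opening: 0.312
gripper_force: 59.6
t: 20.35
ee_pos: [588.9, 94.9, 52.4]
ft_force: [-0.7, 0.1, -2.7]
opening: 0.313
gripper_force: 59.6
t 20.4 jig [ 11.  105.3] z 52.4 yang 95.14 open 0.313 gf 59.6 F [-0.7  0.1 -2.7] | units -0.1 -0.009 0.097
```

```bash
python3 -m jog '[-0.05,0,0.08,0,0,0,-1,-0.05,0,0.02,0,0,0,-1,-0.03,0,0,0,0,0,-1]' |grep -v rot
python3 -m jog '[-0.03,0,0,0,0,0,-1,-0.03,0,0,0,0,0,-1]' |grep -v rot
python3 toj.py 14 105 49
```

```text
t: 20.65
ee_pos: [592.2, 95.1, 49.3]
ft_force: [-7.3, -0.8, -1.2]
opening: 0.312
gripper_force: 59.6
t: 20.85
ee_pos: [592.8, 95.1, 49.3]
ft_force: [-21.2, -2.5, 10.9]
opening: 0.313
gripper_force: 60.4
t 20.9 jig [ 14.9 105.1] z 49.3 yang 95.13 open 0.313 gf 60.4 F [-21.2  -2.5  10.9] | units 0.031 -0.004 0.012
```

```bash
python3 -m jog '[0,0,0,0,0,0,0.2,0,0,0,0,0,0,0.2,0,0,0,0,0,0,0.2,0,0,0,0,0,0,0.2]' |grep -v rot
python3 -m jog '[0,0,-0.5,0,0,0,0.2,0,0,-0.7,0,0,0,0.2,0,0,-0.8,0,0,0,0.2,0,0,-0.5,0,0,0,0.2]' |grep -v rot
python3 to.py 435 277.5 130 95.1
```

```text
t: 21.25
ee_pos: [594.8, 95.3, 49.7]
ft_force: [-0.8, -0.8, 0.4]
opening: 0.6
gripper_force: 0.0
t: 21.65
ee_pos: [595.3, 95.3, 127.4]
ft_force: [-0.1, -0.2, -0.2]
opening: 0.6
gripper_force: 0.0
t 21.6 pos [595.3  95.3 127.4] yang 95.13 tilt [0.0025 0.    ] open 0.6 F [-0.1 -0.2 -0.2] gf 0.0 | shift units [ 4.781  6.523 -0.087] turn az 0.007 q6 -93.0
```

```bash
python3 -m jog '[0.6,0.8,0,0,0,0,1,0.7,0.95,0,0,0,0,1,0.7,0.95,0,0,0,0,1,0.7,0.95,0,0,0,0,1,0.7,0.95,0,0,0,0,1]' |grep -v rot
python3 -m jog '[0.7,0.95,0,0,0,0,1,0.6,0.8,0,0,0,0,1,0.08,0.15,0,0,0,0,1,0,0,0,0,0,0,1]' |grep -v rot
python3 to.py 435 277.3 30 95.1
python3 - <<'E'
from meas import *
np.set_printoptions(precision=1,suppress=True)
c=cam('side');X=cloud(c)
for b in bushes(c,X):
    if b[3] is not None and -320<b[1][1]<320 and 380<b[1][0]<520: print(*b)
m=(X[...,2]>78)&(X[...,2]<95)&(np.hypot(X[...,0]-592,X[...,1]-95)<30); print('in slot4',np.nanmean(X[m],0),m.sum())
E
```

```text
t: 22.15
ee_pos: [479.7, 224.5, 125.1]
ft_force: [-0.3, 1.1, -0.8]
opening: 1.003
gripper_force: 0.0
t: 22.55
ee_pos: [434.1, 277.3, 125.0]
ft_force: [0.0, 0.2, 0.2]
opening: 1.002
gripper_force: 0.0
t 22.6 pos [434.1 277.3 125. ] yang 95.22 tilt [0.0006 0.0001] open 1.002 F [0.  0.2 0.2] gf 0.0 | shift units [-2.900e-02 -1.000e-03  3.168e+00] turn az 0.03 q6 -71.0
[195.4 196.1] [436.6 273.3] 24.3475399017334 [435.3 271.1  66.3] [ 90.   4. 179.] 102
[270.7 311.2] [ 450.3 -202. ] 23.69341278076172 [ 449.5 -205.1   67.1] [ 90.   4. 188.] 228
[276.8 361.9] [ 410. -314.] 28.26148796081543 [ 408.6 -316.4   68.5] [ 90.   4. 188.] 380
in slot4 [591.6  90.3  85.2] 81
```

The side view shows the other stout bush has been knocked to about (408,-309). I'll re-measure it before picking it up.

```bash
python3 -m jog '[0,0,0.8,0,0,0,1,0,0,0.9,0,0,0,1,0,0,0.9,0,0,0,1,0,0,0.5,0,0,0,1,0,0,0.08,0,0,0,1]'|grep -v rot
python3 -m jog '[0,0,0,0,0,0,-1,0,0,0,0,0,0,-1,0,0,0,0,0,0,-1,0,0,0,0,0,0,-1,0,0,0,0,0,0,-1]' 60|grep -v rot
python3 -m jog '[0,0,0,0,0,0,-1,0,0,0,0,0,0,-1]' |grep -v rot
python3 toj.py -65 35 57
```

```text
t: 23.1
ee_pos: [434.3, 275.4, 27.4]
ft_force: [-0.3, -0.4, 0.4]
opening: 1.002
gripper_force: 0.0
t: 23.6
ee_pos: [434.7, 276.8, 29.6]
ft_force: [0.1, -1.8, 4.9]
opening: 0.217
gripper_force: 58.3
t: 23.8
ee_pos: [434.7, 276.8, 29.6]
ft_force: [-1.1, -0.7, 6.2]
opening: 0.218
gripper_force: 58.3
t 23.8 jig [-126.5  300.1] z 29.6 yang 95.14 open 0.218 gf 58.3 F [-1.1 -0.7  6.2] | units -2.049 -8.837 -0.912
```

```bash
python3 -m jog '[0,0,-0.4,0,0,0,-1,0,-0.3,-0.45,0,0,0,-1,-0.1,-0.7,0,0,0,0,-1,-0.1,-0.8,0,0,0,0,-1,-0.1,-0.8,0,0,0,0,-1]' |grep -v rot
python3 -m jog '[-0.2,-0.8,0,0,0,0,-1,-0.2,-0.8,0,0,0,0,-1,-0.2,-0.8,0,0,0,0,-1,-0.2,-0.8,0,0,0,0,-1,-0.2,-0.8,0,0,0,0,-1]' |grep -v rot
python3 -m jog '[-0.3,-0.8,0,0,0,0,-1,-0.3,-0.8,0,0,0,0,-1,-0.3,-0.5,0,0,0,0,-1,-0.02,-0.15,0,0,0,0,-1,0,0,0,0,0,0,-1]' |grep -v rot
python3 toj.py -65 35 47.5
```

```text
t: 24.3
ee_pos: [450.6, 198.6, 55.8]
ft_force: [0.0, -0.6, -2.2]
opening: 0.223
gripper_force: 58.9
t: 24.8
ee_pos: [491.3, 81.4, 55.8]
ft_force: [0.1, -0.3, -2.2]
opening: 0.215
gripper_force: 58.9
t: 25.3
ee_pos: [524.4, 17.9, 54.8]
ft_force: [-0.2, -0.2, -2.4]
opening: 0.215
gripper_force: 58.9
t 25.3 jig [-60.1  34.3] z 54.8 yang 95.08 open 0.215 gf 58.9 F [-0.2 -0.2 -2.4] | units 0.164 0.025 0.245
```

```bash
python3 -m jog '[0,0.025,0.22,0,0,0,-1,-0.3,0,0,0,0,0,-1,-0.5,0,0,0,0,0,-1,-0.5,0,0,0,0,0,-1,-0.5,0,0,0,0,0,-1]' |grep -v rot
python3 -m jog '[-0.3,0,0,0,0,0,-1,-0.1,0,0,0,0,0,-1,0,0,0,0,0,0,-1]' |grep -v rot
python3 toj.py 10 35 46
```

```text
t: 25.8
ee_pos: [579.0, 24.7, 47.8]
ft_force: [0.3, 0.4, -1.4]
opening: 0.217
gripper_force: 58.9
t: 26.1
ee_pos: [590.1, 25.1, 47.7]
ft_force: [-0.6, 0.1, -2.0]
opening: 0.217
gripper_force: 58.9
t 26.1 jig [ 5.9 35.7] z 47.7 yang 95.15 open 0.217 gf 58.9 F [-0.6  0.1 -2. ] | units -0.135 -0.022 0.057
```

```bash
python3 -m jog '[-0.05,-0.02,0.05,0,0,0,-1,-0.05,0,0.02,0,0,0,-1,-0.04,0,0,0,0,0,-1,-0.03,0,0,0,0,0,-1]' |grep -v rot
python3 -m jog '[-0.03,0,0,0,0,0,-1,0,0,0,0,0,0,-1]' |grep -v rot
python3 toj.py 10 35 46
```

```text
t: 26.5
ee_pos: [594.9, 24.6, 45.9]
ft_force: [-6.4, -1.1, 1.0]
opening: 0.217
gripper_force: 58.9
t: 26.7
ee_pos: [595.1, 24.7, 45.9]
ft_force: [-9.8, -2.0, 4.5]
opening: 0.22
gripper_force: 59.4
t 26.7 jig [10.9 34.7] z 45.9 yang 95.13 open 0.22 gf 59.4 F [-9.8 -2.   4.5] | units 0.031 0.009 -0.005
```

```bash
python3 -m jog '[-0.03,0,0,0,0,0,-1,0,0,0,0,0,0,-1]' |grep -v rot
python3 -m jog '[0,0,0,0,0,0,0.1,0,0,0,0,0,0,0.1,0,0,0,0,0,0,0.1,0,0,0,0,0,0,0.1]' |grep -v rot
python3 -m jog '[0,0,-0.5,0,0,0,0.1,0,0,-0.7,0,0,0,0.1,0,0,-0.8,0,0,0,0.1,0,0,-0.5,0,0,0,0.1]' |grep -v rot
python3 - <<'E'
from meas import *
np.set_printoptions(precision=1,suppress=True)
c=cam('top');X=cloud(c)
for b in bushes(c,X):
    if b[3] is not None and -340<b[1][1]<320 and 380<b[1][0]<520: print(*b)
E
python3 to.py 449.3 -198 130 95.1
```

```text
t: 26.9
ee_pos: [595.4, 24.7, 45.9]
ft_force: [-16.2, -1.7, 9.1]
opening: 0.22
gripper_force: 59.8
t: 27.3
ee_pos: [597.2, 24.9, 46.0]
ft_force: [-0.2, -0.4, -0.3]
opening: 0.551
gripper_force: 0.0
t: 27.7
ee_pos: [597.7, 24.8, 123.7]
ft_force: [-0.0, -0.0, 0.2]
opening: 0.55
gripper_force: 0.0
[435.9 234.6] [ 509.4 -333.8] 22.095483779907227 [ 529.7 -336.5   64.4] [ 0.  0. 32.] 50
[376.8 261. ] [ 449.2 -197.7] 22.912527084350586 [ 449.6 -196.6   69. ] [107.   7. 227.] 191
[424.5 276.2] [ 408.8 -309.1] 27.285980224609375 [ 409.5 -307.5   68.7] [108.   7. 226.] 242
t 27.8 pos [598.3  24.8 125.6] yang 95.13 tilt [ 0.0048 -0.0005] open 0.548 F [ 1.2 -0.7  2.9] gf 0.0 | shift units [ 5.608 -6.955 -0.147] turn az 0.007 q6 -100.0
```

```bash
python3 -m jog '[0.7,-0.85,0,0,0,0,1,0.8,-1,0,0,0,0,1,0.8,-1,0,0,0,0,1,0.8,-1,0,0,0,0,1,0.8,-1,0,0,0,0,1]' |grep -v rot
python3 -m jog '[0.8,-1,0,0,0,0,1,0.7,-0.85,0,0,0,0,1,0.18,-0.25,0,0,0,0,1,0,0,0,0,0,0,1]' |grep -v rot
python3 to.py 449.4 -197.9 30 95.1
```

```text
t: 28.25
ee_pos: [492.4, -131.5, 120.9]
ft_force: [1.1, 0.4, 0.3]
opening: 0.998
gripper_force: 0.0
t: 28.65
ee_pos: [448.5, -198.6, 121.0]
ft_force: [-0.0, 0.1, 0.4]
opening: 1.003
gripper_force: 0.0
t 28.6 pos [ 448.5 -198.6  121. ] yang 95.0 tilt [ 0.0001 -0.0002] open 1.003 F [-0.   0.1  0.4] gf 0.0 | shift units [-0.032  0.022  3.034] turn az -0.024 q6 -128.0
```

```bash
python3 -m jog '[-0.03,0.02,0.8,0,0,-0.02,1,0,0,0.9,0,0,0,1,0,0,0.8,0,0,0,1,0,0,0.4,0,0,0,1,0,0,0.05,0,0,0,1]'|grep -v rot
python3 -m jog '[0,0,0,0,0,0,-1,0,0,0,0,0,0,-1,0,0,0,0,0,0,-1,0,0,0,0,0,0,-1,0,0,0,0,0,0,-1]' 60|grep -v rot
python3 -m jog '[0,0,0,0,0,0,-1,0,0,0,0,0,0,-1]' |grep -v rot
python3 toj.py -62 -105 57
```

```text
t: 29.15
ee_pos: [449.6, -196.0, 31.3]
ft_force: [-0.2, -0.2, 1.1]
opening: 0.998
gripper_force: 0.0
t: 29.65
ee_pos: [450.1, -197.2, 33.0]
ft_force: [-1.0, 1.0, 5.7]
opening: 0.215
gripper_force: 58.3
t: 29.85
ee_pos: [450.0, -197.3, 33.0]
ft_force: [-0.9, -0.3, 6.2]
opening: 0.221
gripper_force: 58.3
t 29.9 jig [-153.3 -173.4] z 33.0 yang 95.2 open 0.221 gf 58.3 F [-0.9 -0.3  6.2] | units -3.043 2.28 -0.8
```

```bash
python3 -m jog '[0,0,-0.4,0,0,0.02,-1,-0.1,0,-0.42,0,0,0,-1,-0.5,0.4,0,0,0,0,-1,-0.6,0.5,0,0,0,0,-1,-0.6,0.5,0,0,0,0,-1]' |grep -v rot
python3 -m jog '[-0.6,0.5,0,0,0,0,-1,-0.5,0.33,0,0,0,0,-1,-0.14,0.05,0,0,0,0,-1,0,0,0,0,0,0,-1]' |grep -v rot
python3 toj.py 6 -105 51
```

```text
t: 30.35
ee_pos: [500.8, -150.1, 58.4]
ft_force: [-0.3, -0.5, -2.7]
opening: 0.215
gripper_force: 58.8
t: 30.75
ee_pos: [534.9, -120.8, 57.2]
ft_force: [-1.0, 0.6, -2.3]
opening: 0.218
gripper_force: 58.9
t 30.8 jig [ -62.  -104.8] z 57.2 yang 95.18 open 0.218 gf 58.9 F [-1.   0.6 -2.3] | units -2.266 -0.008 0.208
```

```bash
python3 -m jog '[0,-0.008,0.2,0,0,0,-1,-0.3,0,0,0,0,0,-1,-0.5,0,0,0,0,0,-1,-0.5,0,0,0,0,0,-1,-0.5,0,0,0,0,0,-1]' |grep -v rot
python3 -m jog '[-0.3,0,0,0,0,0,-1,-0.12,0,0,0,0,0,-1,0,0,0,0,0,0,-1]' |grep -v rot
python3 toj.py 10 -105 49.2
```

```text
t: 31.25
ee_pos: [589.0, -116.7, 50.9]
ft_force: [0.8, -0.1, -2.2]
opening: 0.216
gripper_force: 58.9
t: 31.55
ee_pos: [600.9, -115.2, 50.8]
ft_force: [-0.6, 0.2, -1.4]
opening: 0.22
gripper_force: 58.9
t 31.6 jig [   4.2 -105.1] z 50.8 yang 95.12 open 0.22 gf 58.9 F [-0.6  0.2 -1.4] | units -0.193 0.004 0.052
```

```bash
python3 -m jog '[-0.06,0,0.05,0,0,0,-1,-0.06,0,0.01,0,0,0,-1,-0.05,0,0,0,0,0,-1,-0.04,0,0,0,0,0,-1]' |grep -v rot
python3 -m jog '[-0.03,0,0,0,0,0,-1,0,0,0,0,0,0,-1]' |grep -v rot
python3 toj.py 10 -105 49
```

```text
t: 31.95
ee_pos: [607.2, -114.6, 49.3]
ft_force: [0.9, 0.0, -1.4]
opening: 0.218
gripper_force: 58.9
t: 32.15
ee_pos: [607.8, -114.5, 49.2]
ft_force: [-2.2, -0.2, 0.0]
opening: 0.222
gripper_force: 58.9
t 32.1 jig [  11.2 -105. ] z 49.2 yang 95.13 open 0.222 gf 58.9 F [-2.2 -0.2  0. ] | units 0.041 -0.0 0.007
```

```bash
python3 -m jog '[-0.04,0,0,0,0,0,-1,-0.04,0,0.01,0,0,0,-1,0,0,0,0,0,0,-1]' |grep -v rot
python3 toj.py 10 -105 49
python3 -m jog '[0,0,0,0,0,0,0.1,0,0,0,0,0,0,0.1,0,0,0,0,0,0,0.1,0,0,0,0,0,0,0.1]' |grep -v rot
python3 -m jog '[0,0,-0.5,0,0,0,0.1,0,0,-0.7,0,0,0,0.1,0,0,-0.8,0,0,0,0.1,0,0,-0.5,0,0,0,0.1]' |grep -v rot
python3 - <<'E'
from meas import *
np.set_printoptions(precision=1,suppress=True)
c=cam('top');X=cloud(c)
for b in bushes(c,X):
    if b[3] is not None and -340<b[1][1]<320 and 380<b[1][0]<520: print(*b)
E
python3 to.py 409 -308.7 130 95.1
```

```text
t: 32.45
ee_pos: [608.7, -114.4, 49.3]
ft_force: [-20.8, -1.0, 15.7]
opening: 0.218
gripper_force: 60.8
t 32.5 jig [  12.1 -105. ] z 49.3 yang 95.13 open 0.218 gf 60.8 F [-20.8  -1.   15.7] | units 0.071 0.001 0.009
t: 32.85
ee_pos: [610.6, -114.2, 48.9]
ft_force: [-0.8, 0.1, 0.5]
opening: 0.549
gripper_force: 0.0
t: 33.25
ee_pos: [611.0, -114.4, 126.8]
ft_force: [-0.0, -1.3, -0.6]
opening: 0.552
gripper_force: 0.0
[425.2 276.5] [ 409.7 -309. ] 27.1569766998291 [ 409.6 -307.5   68.7] [107.   8. 223.] 213
t 33.3 pos [ 611.7 -114.6  128.7] yang 95.13 tilt [ 0.0047 -0.0016] open 0.547 F [-0.2  0.1  3.1] gf 0.0 | shift units [ 7.304 -5.845 -0.044] turn az 0.008 q6 -113.0
```

```bash
python3 -m jog '[0.8,-0.65,0,0,0,0,1,0.95,-0.76,0,0,0,0,1,0.95,-0.76,0,0,0,0,1,0.95,-0.76,0,0,0,0,1,0.95,-0.76,0,0,0,0,1]' |grep -v rot
python3 -m jog '[0.95,-0.76,0,0,0,0,1,0.9,-0.7,0,0,0,0,1,0.6,-0.5,0,0,0,0,1,0.24,-0.2,0,0,0,0,1,0,0,0,0,0,0,1]' |grep -v rot
python3 to.py 409.4 -308.9 30 95.1
```

```text
t: 33.8
ee_pos: [481.7, -237.5, 123.9]
ft_force: [-0.5, -0.5, 0.4]
opening: 1.002
gripper_force: 0.0
t: 34.3
ee_pos: [407.8, -309.1, 124.0]
ft_force: [-0.4, 0.5, 0.0]
opening: 0.996
gripper_force: 0.0
t 34.3 pos [ 407.8 -309.1  124. ] yang 95.04 tilt [-0.     -0.0001] open 0.996 F [-0.4  0.5  0. ] gf 0.0 | shift units [-5.300e-02  3.000e-03  3.132e+00] turn az -0.016 q6 -141.0
```

```bash
python3 -m jog '[-0.05,0,0.8,0,0,0,1,0,0,0.9,0,0,0,1,0,0,0.8,0,0,0,1,0,0,0.5,0,0,0,1,0,0,0.05,0,0,0,1]'|grep -v rot
python3 -m jog '[0,0,0,0,0,0,-1,0,0,0,0,0,0,-1,0,0,0,0,0,0,-1,0,0,0,0,0,0,-1,0,0,0,0,0,0,-1]' 60|grep -v rot
python3 -m jog '[0,0,0,0,0,0,-1,0,0,0,0,0,0,-1]' |grep -v rot
python3 toj.py -68 -35 57
```

```text
t: 34.8
ee_pos: [409.9, -306.9, 30.6]
ft_force: [1.1, 0.0, -0.1]
opening: 0.999
gripper_force: 0.0
t: 35.3
ee_pos: [410.2, -308.8, 33.4]
ft_force: [-0.7, 1.4, 8.6]
opening: 0.31
gripper_force: 58.6
t: 35.5
ee_pos: [410.1, -308.8, 33.3]
ft_force: [-0.6, 1.4, 8.1]
opening: 0.31
gripper_force: 58.6
t 35.5 jig [-203. -281.] z 33.3 yang 95.12 open 0.31 gf 58.6 F [-0.6  1.4  8.1] | units -4.499 8.199 -0.788
```

```bash
python3 -m jog '[0,0,-0.4,0,0,0,-1,-0.1,0.2,-0.4,0,0,0,-1,-0.4,0.7,0,0,0,0,-1,-0.4,0.8,0,0,0,0,-1,-0.4,0.8,0,0,0,0,-1]' |grep -v rot
python3 -m jog '[-0.4,0.8,0,0,0,0,-1,-0.4,0.8,0,0,0,0,-1,-0.4,0.8,0,0,0,0,-1,-0.4,0.8,0,0,0,0,-1,-0.4,0.8,0,0,0,0,-1]' |grep -v rot
python3 -m jog '[-0.4,0.8,0,0,0,0,-1,-0.4,0.6,0,0,0,0,-1,-0.3,0.1,0,0,0,0,-1,-0.1,0,0,0,0,0,-1,0,0,0,0,0,0,-1]' |grep -v rot
python3 toj.py 10 -35 51.3
```

```text
t: 36.0
ee_pos: [442.4, -229.2, 57.5]
ft_force: [0.2, 0.0, -4.9]
opening: 0.314
gripper_force: 59.7
t: 36.5
ee_pos: [491.4, -103.9, 57.5]
ft_force: [0.6, 0.1, -3.7]
opening: 0.314
gripper_force: 59.7
t: 37.0
ee_pos: [523.0, -57.7, 56.7]
ft_force: [-0.5, -1.0, -4.1]
opening: 0.312
gripper_force: 59.8
t 37.0 jig [-68.2 -40.9] z 56.7 yang 95.13 open 0.312 gf 59.8 F [-0.5 -1.  -4.1] | units -2.607 0.196 0.18
```

```bash
python3 -m jog '[0,0.196,0.17,0,0,0,-1,0,0,0,0,0,0,-1]' |grep -v rot
python3 toj.py 10 -35 51.3
python3 -m jog '[-0.3,0,0,0,0,0,-1,-0.5,0,0,0,0,0,-1,-0.5,0,0,0,0,0,-1,-0.5,0,0,0,0,0,-1,-0.4,0,0,0,0,0,-1]' |grep -v rot
python3 -m jog '[-0.25,0,0,0,0,0,-1,-0.1,0,0,0,0,0,-1,0,0,0,0,0,0,-1]' |grep -v rot
python3 toj.py 14 -35 49.4
```

```text
t: 37.2
ee_pos: [521.4, -51.3, 50.6]
ft_force: [-0.1, 0.8, -3.5]
opening: 0.317
gripper_force: 59.8
t 37.2 jig [-69.2 -34.4] z 50.6 yang 95.09 open 0.317 gf 59.8 F [-0.1  0.8 -3.5] | units -2.64 -0.019 -0.025
t: 37.7
ee_pos: [589.2, -45.8, 51.3]
ft_force: [-0.0, 0.1, -3.3]
opening: 0.315
gripper_force: 59.8
t: 38.0
ee_pos: [598.5, -44.7, 51.1]
ft_force: [-0.2, -0.5, -3.0]
opening: 0.31
gripper_force: 59.8
t 38.0 jig [  8.1 -34.6] z 51.1 yang 95.13 open 0.31 gf 59.8 F [-0.2 -0.5 -3. ] | units -0.196 -0.012 0.058
```

```bash
python3 -m jog '[-0.06,-0.01,0.05,0,0,0,-1,-0.06,0,0.01,0,0,0,-1,-0.06,0,0,0,0,0,-1,-0.04,0,0,0,0,0,-1,-0.03,0,0,0,0,0,-1]' |grep -v rot
python3 -m jog '[-0.03,0,0,0,0,0,-1,0,0,0,0,0,0,-1]' |grep -v rot
python3 toj.py 14 -35 49.4
```

```text
t: 38.5
ee_pos: [605.9, -44.3, 49.5]
ft_force: [-5.7, -2.1, -0.3]
opening: 0.316
gripper_force: 59.9
t: 38.7
ee_pos: [606.0, -44.2, 49.6]
ft_force: [-9.1, -0.6, 3.6]
opening: 0.317
gripper_force: 60.3
t 38.7 jig [ 15.7 -34.9] z 49.6 yang 95.13 open 0.317 gf 60.3 F [-9.1 -0.6  3.6] | units 0.057 -0.004 0.006
```

```bash
python3 -m jog '[-0.04,0,0.01,0,0,0,-1,0,0,0,0,0,0,-1]' |grep -v rot
python3 -m jog '[0,0,0,0,0,0,0.2,0,0,0,0,0,0,0.2,0,0,0,0,0,0,0.2,0,0,0,0,0,0,0.2]' |grep -v rot
python3 -m jog '[0,0,-0.5,0,0,0,0.2,0,0,-0.7,0,0,0,0.2,0,0,-0.8,0,0,0,0.2,0,0,-0.7,0,0,0,0.2]' |grep -v rot
python3 -m jog '[0.8,0.8,0,0,0,0,0.2,0.8,0.8,0,0,0,0,0.2,0.8,0.8,0,0,0,0,0.2,0.8,0.8,0,0,0,0,0.2,0.8,0.8,0,0,0,0,0.2]' |grep -v rot
python3 -m jog '[0.4,0.8,0,0,0,0,0.2,0,0.8,0,0,0,0,0.2,0,0.8,0,0,0,0,0.2]' |grep -v rot
python3 - <<'E'
from meas import *
np.set_printoptions(precision=1,suppress=True)
J=np.array([587.3,-10.9]);a=np.radians(5.1);ex=np.array([np.cos(a),np.sin(a)]);ey=np.array([-ex[1],ex[0]])
for n in('top','side'):
    c=cam(n);X=cloud(c);z=X[...,2]
    for jx,jy in((10,-105),(14,-35),(10,35),(14,105)):
        q=J+jx*ex+jy*ey
        m=(z>80)&(z<92)&(np.hypot(X[...,0]-q[0],X[...,1]-q[1])<30); t=np.nanmean(X[m],0);d=t[:2]-J
        print(n,jx,jy,'->',d@ex,d@ey,t[2],m.sum())
    s={'top':np.s_[150:260,180:400],'side':np.s_[160:300,200:380]}[n]
    cv2.imwrite(f'pics/{n}3.png',cv2.resize(c['img'][s],None,fx=3.5,fy=3.5,interpolation=cv2.INTER_CUBIC))
E
python3 to.py 547.5 201 130 95.1
```

```text
t: 38.9
ee_pos: [606.5, -44.2, 49.6]
ft_force: [-18.7, -2.0, 13.6]
opening: 0.309
gripper_force: 61.8
t: 39.3
ee_pos: [608.2, -44.1, 49.3]
ft_force: [1.0, -0.0, 0.2]
opening: 0.598
gripper_force: 0.0
t: 39.7
ee_pos: [608.3, -44.1, 132.6]
ft_force: [0.7, -0.6, -0.4]
opening: 0.6
gripper_force: 0.0
t: 40.2
ee_pos: [476.9, 65.4, 131.3]
ft_force: [-0.1, 0.4, 0.2]
opening: 0.604
gripper_force: 0.0
t: 40.5
ee_pos: [459.3, 136.3, 131.7]
ft_force: [-0.6, -0.2, -0.8]
opening: 0.604
gripper_force: 0.0
top 10 -105 -> 9.972687709753139 -102.59335468915944 85.90452969566242 67
top 14 -35 -> 13.845051411350916 -32.77606079055536 85.938355117749 125
top 10 35 -> 9.811167821605448 36.5762071722711 85.95605562590627 65
top 14 105 -> 13.718273357460818 106.87003735550995 86.47609859131437 126
side 10 -105 -> 9.72319355852964 -108.64306713286628 85.94393256708592 62
side 14 -35 -> 13.702989236628692 -39.246004722785095 85.73411515492599 99
side 10 35 -> 10.096699906800888 30.705149838941942 85.94366258586426 48
side 14 105 -> 13.600377355360912 100.7597617572617 85.95174000221947 75
t 40.6 pos [459.2 137.4 131.5] yang 95.25 tilt [0.0013 0.0007] open 0.597 F [-0.3 -0.3 -0.4] gf 0.0 | shift units [-3.119  1.849  0.049] turn az 0.037 q6 -88.0
```

View pics/top3.png

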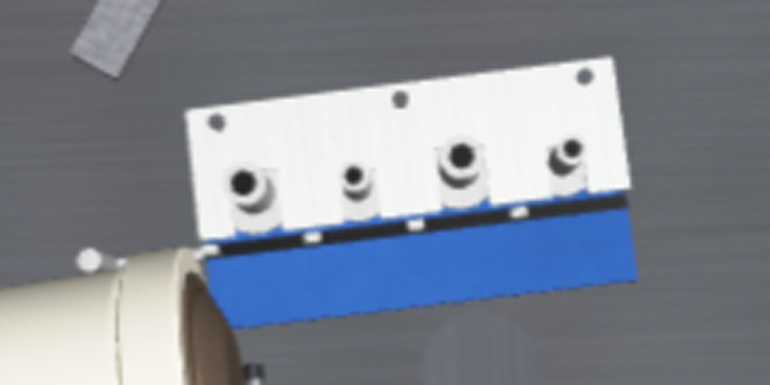

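View pics/side3.png

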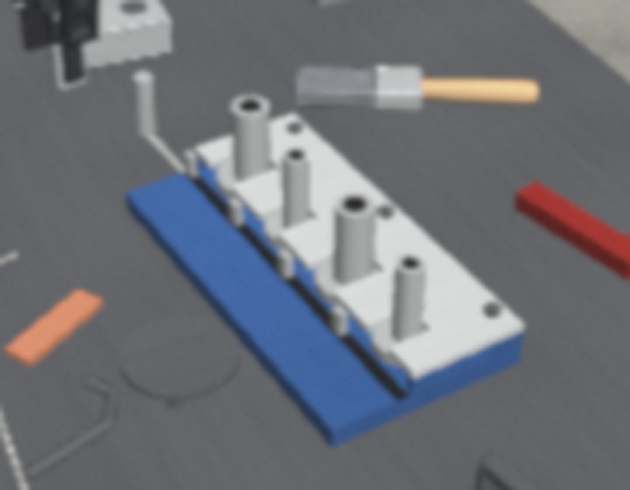

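Both crops show four upright bushes home in the right slots, with tops at 86 mm and barrels at the slot ends. The pin is at top crop (89,261) and the gate is still open. I shut the gate next.

```bash
python3 -m jog '[-0.6,0.4,0,0,0,0,1,-0.8,0.5,0,0,0,0,1,-0.8,0.5,0,0,0,0,1,-0.6,0.35,0,0,0,0,1,-0.3,0.08,0,0,0,0,1]' |grep -v rot
python3 -m jog '[0,0,0,0,0,0.03,1]' |grep -v rot
python3 to.py 547.6 200.8 40 95.1
```

```text
t: 41.1
ee_pos: [548.3, 198.8, 130.7]
ft_force: [0.4, -0.6, -1.1]
opening: 1.001
gripper_force: 0.0
t: 41.2
ee_pos: [547.7, 198.1, 130.4]
ft_force: [-1.3, 0.3, -0.1]
opening: 0.999
gripper_force: 0.0
t 41.2 pos [547.7 198.1 130.4] yang 95.01 tilt [-0.0001 -0.0003] open 0.999 F [-1.3  0.3 -0.1] gf 0.0 | shift units [-0.005  0.092  3.012] turn az -0.023 q6 -83.0
```

```bash
python3 -m jog '[0,0.09,0.8,0,0,0,1,0,0,0.9,0,0,0,1,0,0,0.8,0,0,0,1,0,0,0.4,0,0,0,1,0,0,0.05,0,0,0,1]' |grep -v rot
python3 -m jog '[0,0,0,0,0,0,-1,0,0,0,0,0,0,-1,0,0,0,0,0,0,-1,0,0,0,0,0,0,-1,0,0,0,0,0,0,-1]' 30|grep -v rot
python3 -m jog '[0,0,0,0,0,0,-1,0,-0.2,0,0,0,0,-1,0,-0.3,0,0,0,0,-1,0,-0.3,0,0,0,0,-1,0,-0.2,0,0,0,0,-1]' |grep -v rot
python3 toj.py -21 180 40
```

```text
t: 41.7
ee_pos: [546.0, 200.3, 40.9]
ft_force: [0.0, -0.7, -0.9]
opening: 0.994
gripper_force: 0.0
t: 42.2
ee_pos: [547.2, 200.3, 42.1]
ft_force: [-2.6, -11.8, 12.0]
opening: 0.175
gripper_force: 29.7
t: 42.7
ee_pos: [549.8, 171.0, 42.2]
ft_force: [-1.2, 2.0, 5.7]
opening: 0.175
gripper_force: 29.5
t 42.7 jig [-21.2 184.5] z 42.2 yang 95.0 open 0.175 gf 29.5 F [-1.2  2.   5.7] | units -0.007 -0.149 0.075
```

```bash
python3 -m jog '[0,-0.1,0,0,0,0,-1,0,-0.08,0,0,0,0,-1,0,0,0,0,0,0,-1]' |grep -v rot
python3 -m jog '[0,-0.05,0,0,0,0,-1,0,0,0,0,0,0,-1]' |grep -v rot
python3 toj.py -21 180 40
```

```text
t: 43.0
ee_pos: [550.3, 165.5, 42.3]
ft_force: [-0.7, -2.2, 6.1]
opening: 0.176
gripper_force: 29.5
t: 43.2
ee_pos: [550.3, 165.2, 42.3]
ft_force: [-1.4, 8.6, 5.6]
opening: 0.173
gripper_force: 29.7
t 43.2 jig [-21.2 178.7] z 42.3 yang 95.01 open 0.173 gf 29.7 F [-1.4  8.6  5.6] | units -0.007 0.042 0.075
```

```bash
python3 -m jog '[0,-0.05,0,0,0,0,-1,0,0,0,0,0,0,-1]' |grep -v rot
python3 toj.py -21 180 40
python3 -m jog '[0,0.05,0,0,0,0,-1,0,0,0,0,0,0,-0.2,0,0,0,0,0,0,-0.2,0,0,0,0,0,0,-0.2,0,0,0,0,0,0,-0.2]' |grep -v rot
python3 toj.py -21 178.7 40
```

```text
t: 43.4
ee_pos: [550.3, 165.1, 42.3]
ft_force: [-2.1, 21.7, 4.1]
opening: 0.171
gripper_force: 30.0
t 43.4 jig [-21.2 178.6] z 42.3 yang 95.02 open 0.171 gf 30.0 F [-2.1 21.7  4.1] | units -0.007 0.048 0.077
t: 43.9
ee_pos: [550.1, 164.1, 41.6]
ft_force: [-0.5, 0.1, 0.1]
opening: 0.396
gripper_force: 0.0
t 43.9 jig [-21.5 177.6] z 41.6 yang 95.0 open 0.396 gf 0.0 F [-0.5  0.1  0.1] | units -0.017 0.037 0.053
```

At the stop. Next I raise the gripper, withdraw and check.

```bash
python3 -m jog '[0,0.03,-0.3,0,0,0,-0.2,0,0,-0.7,0,0,0,-0.2,0,0,-1,0,0,0,-0.2,0,0,-1,0,0,0,-0.2,0,0,-0.6,0,0,0,-0.2]' |grep -v rot
python3 -m jog '[1,0.8,0,0,0,0,-0.2,1,1,0,0,0,0,-0.2,1,1,0,0,0,0,-0.2,1,1,0,0,0,0,-0.2,1,1,0,0,0,0,-0.2]' |grep -v rot
python3 -m jog '[0.5,1,0,0,0,0,-0.2,0,0.8,0,0,0,0,-0.2,0,0,0,0,0,0,-0.2,0,0,0,0,0,0,-0.2]' |grep -v rot
python3 - <<'E'
from meas import *
np.set_printoptions(precision=1,suppress=True)
J=np.array([587.3,-10.9]);a=np.radians(5.1);ex=np.array([np.cos(a),np.sin(a)]);ey=np.array([-ex[1],ex[0]])
c=cam('top');X=cloud(c);z=X[...,2]
for jx,jy in((10,-105),(14,-35),(10,35),(14,105)):
    q=J+jx*ex+jy*ey
    m=(z>80)&(z<92)&(np.hypot(X[...,0]-q[0],X[...,1]-q[1])<30); t=np.nanmean(X[m],0);d=t[:2]-J
    print(jx,jy,'->',d@ex,d@ey,t[2],m.sum())
roi=np.zeros(z.shape,bool);roi[205:245,190:235]=1
m=roi&(z>55)&(z<72);d=np.nanmean(X[m],0)[:2]-J;print('pin',d@ex,d@ey)
m=(z>105)&(z<125)&(np.hypot(X[...,0]-552,X[...,1]+338)<60); print('bar',np.nanmean(X[m],0),m.sum())
cv2.imwrite('pics/top4.png',cv2.resize(c['img'][60:300,170:480],None,fx=2.4,fy=2.4,interpolation=cv2.INTER_CUBIC))
E
```

```text
t: 44.4
ee_pos: [550.6, 165.2, 152.8]
ft_force: [-0.3, -0.5, -0.3]
opening: 0.402
gripper_force: 0.0
t: 44.9
ee_pos: [386.7, 296.3, 150.5]
ft_force: [0.2, 0.8, 0.1]
opening: 0.399
gripper_force: 0.0
t: 45.3
ee_pos: [368.2, 348.1, 150.0]
ft_force: [-1.2, -0.2, -0.1]
opening: 0.397
gripper_force: 0.0
10 -105 -> 9.992635524159699 -102.61415470488508 85.74722370395646 67
14 -35 -> 13.873645768251382 -32.73910112282416 85.79277131903454 126
10 35 -> 9.528645974030532 36.59710352396788 86.00233552374915 67
14 105 -> 13.816028377276588 106.84356984807911 86.09007663108156 125
pin -20.888490707040024 179.92699257023082
bar [ 551.1 -334.5  115.9] 227
```

View pics/top4.png

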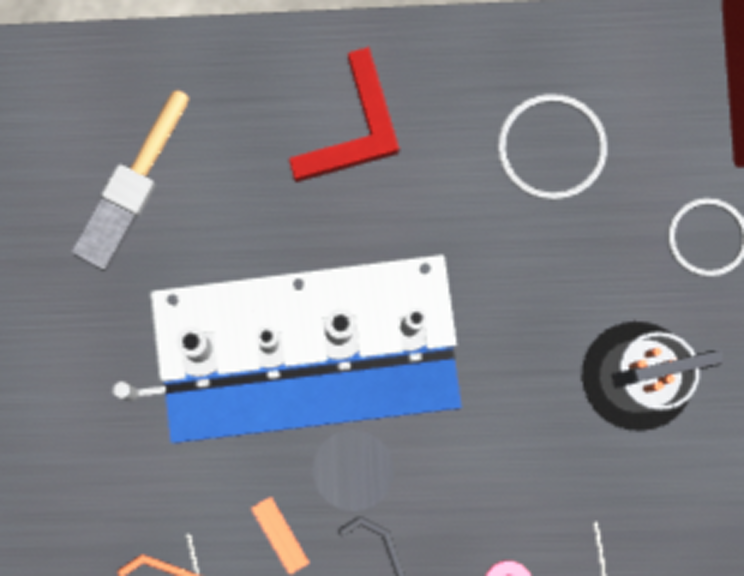

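The picture shows the gate shut, with pickets in front of all four mouths (crop (203,383) to (415,357)) and the pin at 180 mm. The bushes are home, the pot stands upright on the pad, and the square and brush have not moved.

```bash
python3 -c "
from workcell import job_done; print(job_done())"
```

```text
the job is handed in; nothing more can be done
None
```

The job is handed in, with no verdict returned: the pot stands upright on the pad, all four bushes are home in their matching slots, the gate is shut and released, and the red square and the brush lie where they were.

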